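# Clamp a battery pack into a floating charging dock

## Robot

A 6-joint arm with a two-finger parallel gripper is mounted at the origin on the work surface. World frame = base frame: x ahead of the robot, y to its left, z up, the work surface at z = 0. Lengths are in m, angles in rad, forces in N, time in s.
With the tool pointing down it reaches from about 0.275 to 0.725 m from the base axis. Payload 5.6 kg.
Tool frame: the origin (TCP) lies at the very end of the fingers, on their centre line; the grasp point (between the pads) lies 19 mm behind it (robot.tcp_to_grasp is the distance from the TCP to the grasp point, in m); z points along the fingers, y is the direction in which the jaws open and shut (so a half turn about z gives the same grasp; the last joint's range is limited). The gripper opens to 85 mm and grips with 20 to 120 N. Pads are 22 mm wide; open, the fingers measure 114 mm over their backs; the gripper's body (76 mm by 85 mm) begins 54 mm behind the grasp point. The pads swing forward as they close: fully open they stand 13 mm farther back than shut.
Start: joints at [-0.997, 0.255, 0.108, 0, -1.424, -0.285], TCP at [0.157, -0.527, 0.231] pointing down, gripper open.
Joint ranges: [-2.95, 2.95], [-1.21, 1.97], [-1.09, 1.5], [-2.87, 1.71], [-2.94, -0.07], [-3.05, 3.05]. Speed limits (rad/s): [2.57, 2.57, 3.14, 3.14, 3.14, 3.14].

## Interface

Orientations are given as a unit quaternion [x, y, z, w].
In Python, from cell import robot gives the robot as it stands.
- The arm moves only by the tool carry_out, never from a script. Its argument "steps" is a list of rows, each a list of 3 entries, a list of its own where there are three numbers: the turn, a rotation vector about the tool's x, y, z in degrees, then the shift along the tool's x, y, z in mm, then the finger opening in mm, from 0 to 85.4. A call has 1 to 12 rows; each row is the pose to reach, as a shift and turn from the pose commanded when the call began, along the tool's axes at that moment; what a row does not reach only later rows make up. A row lasts 1/12 s, in which the tool goes at most 41.7 mm and 7.16 degrees, less where a joint would pass 70% of its speed; a pose out of reach is approached as far as the arm can. A call with a gripper value outside its range is refused whole. The fingers move at their own pace and stop on an object; "grip_force" is the grip in N (left out, the last holds). Time passes only in rows, so rows that repeat a pose let the fingers close. It gives the time, the measured TCP pose, the force and the opening at its end, in the units of the state.
- robot.get_state(): the state, without advancing time (a new reading comes with each control period).
- robot.grab_frame(name): name is "side" or "top"; returns a dict with "pixels" (400x640x3 uint8, red, green, blue), "intrinsics" (3x3 intrinsics, pixels), "distortion" ([k1, k2, p1, p2, k3] as OpenCV has them; the pictures are not rectified), "R" (3x3) and "t" (3): a world point X has camera coordinates R X + t. Camera axes: x right, y down, z forward; pixel columns grow to the right and rows downward; lengths in m; the calibration is good to about 2 mm. A picture is of the moment at which its call begins. There is no depth.
- robot.hand_in(): hands the job in, once; it reports no verdict.
The state is a dict: "time_s": time; "qpos": joint angles; "qvel": joint speeds; "tau": joint torques, N m; "tcp_pos": TCP position; "ee_rot": TCP orientation; "contact_force": force on the tool from outside, world axes, zero at the start; "ft_torque": the same for the moment, N m; "width": opening from 0.0 (shut) to 1.0 (fully open).
Only numpy, scipy, OpenCV 4.12 (cv2) and the standard library are available. Lean on these libraries where they do the work, as an engineer would, in place of code of your own. Each camera call takes 0.05 s, during which the arm holds its last target. There are 200 camera calls.

## Task

Put the orange battery pack upright into the blue pocket of the charging dock, setting it down rather than dropping it, and then swing the red clamp over it and press it right down, so that the clamp is fully closed and the pack is driven home against its spring. The pocket floats sideways, so feel your way in: push gently, never hard, on the pack and on the clamp. Leave the other things on the bench where they are.

Things in the scene. Friction and masses are not known exactly. Their poses are not given: they have to be found in the camera images.
- pack_center (a point): Orange battery pack with a black inset on top, a plain block 60 x 30 x 75 mm (x, y, z), 0.13 to 0.25 kg, standing upright on the black rubber mat (6 mm thick). This point is its centre, 37.5 mm above its underside; x along its 60 mm side, y along its 30 mm thickness, z up. Either way round fits.
- dock: Charging dock, fixed to the bench. Origin: on the bench under the middle of the pocket's travel; x from the clamp handle's end to the hinge, y across, z up. Black base 220 x 130 x 20 mm; on it the blue floating nest with the pocket. Yellow cheeks at x = 78 to 102 mm, |y| up to 37 mm, 126 mm high, carry the clamp. Pushing the dock, its clamp, or the pack into it with over 25 N is too hard.
- rim_mid (a point): Middle of the nest's travel at rim height, 62 mm above the bench; axes as the dock's. The blue nest (96 x 52 mm in x, y) has a pocket 68 x 33 mm, long side along x, flared to 75 x 40 mm at the rim. It stands anywhere within 24 mm of here along y (x exact), held by 0.8 N of friction, and its rim yields up to 5 mm (springs, 9 to 19 N), then is hard. Its place is NOT measured: feel or look. Lowered within 4 mm of its middle, the pack goes in and the nest follows.
- seat_mid (a point): As rim_mid, but 22 mm lower, on the sprung copper plate in the pocket, 40 mm above the bench: the pack's underside rests at this height (its centre 77.5 mm above the bench) until clamped. A pack stopped with its underside at 62 mm is on the rim, not in the pocket. The plate gives at 3.5 N; the closed clamp drives it 9 mm down (7 N), leaving the pack's centre 68.5 mm above the bench.
- clamp (a joint): Clamp angle, rad: 0 = fully closed (arm level over the pocket, on its rubber stop), 1.57 = arm upright, to 2.05 = leaning back, away from the pocket. Starts at 1.75 to 2.0. The stiff hinge keeps it where it is left, also closed on the pack. At the handle about 5 N moves it, 8 N at the end, when its rubber bar, 90 mm from the hinge, presses the pack down.
- clamp_hinge (a point): The clamp's hinge axis: at dock x = 90 mm, y = 0, 115 mm above the bench; the axis lies along the dock's y. Axes as the dock's.
- clamp_handle (a point): Centre of the clamp's handle: a black round cross-bar, 16 mm thick and 96 mm long along the dock's y, at the end of the arm (16 mm wide), 150 mm from the hinge. The arm's last 55 mm is spring steel: the bar gives about 1 mm for each 4 N pushed, up to 6 mm, then is hard. At clamp angle a it is at dock x = 90 - 150 cos a + 5 sin a, height 115 + 150 sin a + 5 cos a (mm), unloaded.
- spare_center (a point): Grey spare pack of the same size on the mat, its centre. Leave it.
- coupling: Brass hose coupling on the mat, 40 mm across, 55 mm high; origin under its centre. Leave it.
- can_orange: Orange spray can, 66 mm across, 200 mm high; origin under its centre. Leave it.
- glue: White bottle, 56 mm across, 160 mm high; origin under its centre. Leave it.
- tape: Yellow roll of tape lying flat, 90 mm across, 48 mm high; origin under its centre. Leave it.
Not all that is in view belongs to the job. There is more than one size of the part that bears pack_center; the job needs the largest.

How it is judged:
By the outcome, as a careful person would: the job done as asked, in the order asked, and still so for the second after the job is handed in, with the robot touching nothing.
It also fails if it takes over 72 s, if anything falls off the work surface, if the arm or the gripper's body presses on something with over 40 N, if the wrist force passes 120 N, or if a joint passes its speed limit or range.

## Working session

There is one attempt and no reset: what is moved stays moved. The work goes in short steps, Python scripts to look and compute and a tool call to move; the robot and the scene stay as the last step left them, time stands still between calls to the robot, and variables do not carry over. Pictures are saved under pics/ and viewed, about 8 in all and at most 12, crops included, and the job is handed in when it is done.

Besides the shell and the picture viewer there is one more tool, called after "Request:" as name(argument=value, ...), one argument or row to a line, values as JSON. carry_out: Moves the arm, as the interface text tells. Its arguments: {"type":"object","properties":{"steps":{"type":"array"},"grip_force":{"type":"number"}},"required":["steps"]}

```bash
mkdir -p pics; cat > h.py <<'E'
import numpy as np, cv2
from cell import robot
from scipy.spatial.transform import Rotation as Rn
def ray(f,px):
    K=np.array(f["intrinsics"]);d=np.array(f["distortion"]);R=np.array(f["R"]);t=np.array(f["t"])
    u=cv2.undistortPoints(np.array([[px]],float),K,d)[0,0]
    return -R.T@t, R.T@np.array([u[0],u[1],1])
def at_z(f,px,z):
    o,v=ray(f,px); return o+v*(z-o[2])/v[2]
def proj(f,P):
    R=np.array(f["R"]);return cv2.projectPoints(np.array(P,float).reshape(-1,1,3),cv2.Rodrigues(R)[0],np.array(f["t"],float),np.array(f["intrinsics"]),np.array(f["distortion"],float))[0][:,0]
def save(f,n): cv2.imwrite(f"pics/{n}.png",f["pixels"][:,:,::-1])
E
python3 - <<'E'
from h import *
import pickle
F={}
for n in("side","top"):
    f=robot.grab_frame(n);F[n]=f;save(f,n+"0");print(n,-np.array(f["R"]).T@f["t"],np.array(f["R"]).round(2).tolist())
pickle.dump(F,open("F0.pkl","wb"))
s=robot.get_state();print(s)
E
```

```text
side [ 0.42025814 -0.8614786   0.83171358] [[0.98, -0.19, 0.01], [-0.11, -0.64, -0.76], [0.15, 0.75, -0.65]]
top [ 0.32872984 -0.03629852  1.31924717] [[0.03, -1.0, 0.01], [-0.98, -0.03, -0.19], [0.19, -0.0, -0.98]]
{'time_s': 0.1, 'qpos': array([-9.97398195e-01,  2.55665867e-01,  1.07104586e-01, -3.97991127e-04,
       -1.42389660e+00, -2.84573691e-01]), 'qvel': array([-9.44098588e-05, -1.53334125e-03,  2.01971647e-03,  1.94689365e-03,
        1.85697340e-03, -6.88155131e-04]), 'tau': array([-3.09294519e-03, -3.87605810e+01,  2.38469571e+01,  5.37811071e+00,
       -3.87754611e-03, -1.55829116e-05]), 'tcp_pos': array([ 0.15655263, -0.52677745,  0.23048989]), 'ee_rot': array([-1.43881755e-01,  9.89594519e-01,  8.37371302e-04, -1.66568680e-04]), 'contact_force': array([ 0.44232195, -0.42276219,  0.36648822]), 'ft_torque': array([ 0.02755313, -0.05270762, -0.0195412 ]), 'width': 1.0006020359950925}
```

View pics/top0.png

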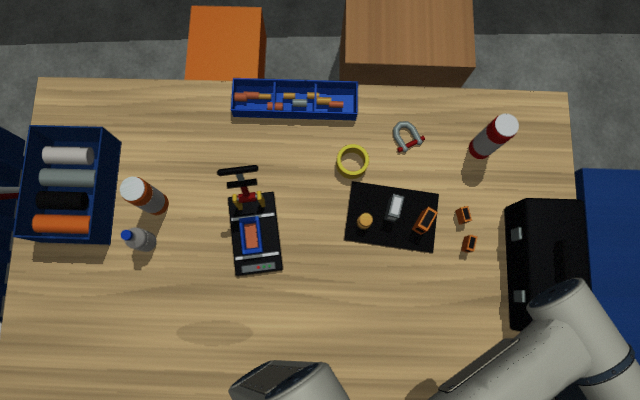

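View pics/side0.png

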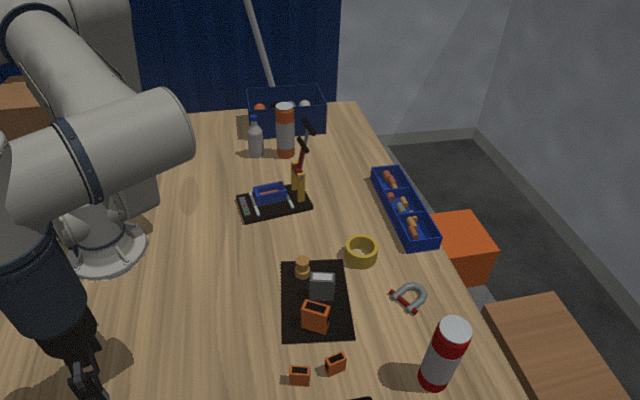

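The top view shows the dock around (255,235) with its clamp leaning back at (240,175). There are three orange packs: one on the mat at (426,220), and two small ones off it at (464,215) and (469,243). The one on the mat is the largest and stands on the black rubber, so it fits the description. I'll confirm it in one enlarged crop.

```bash
python3 - <<'E'
from h import *
import pickle
F=pickle.load(open("F0.pkl","rb"))
t=F["top"]["pixels"][:,:,::-1];s=F["side"]["pixels"][:,:,::-1]
r=lambda a:cv2.resize(a,(400,300),interpolation=cv2.INTER_CUBIC)
A=np.vstack([np.hstack([r(t[185:260,395:495]),r(s[280:392,250:400])]),np.hstack([r(t[155:281,180:348]),r(s[110:230,220:380])])])
cv2.imwrite("pics/c1.png",A)
E
```

```text
(no output)
```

View pics/c1.png

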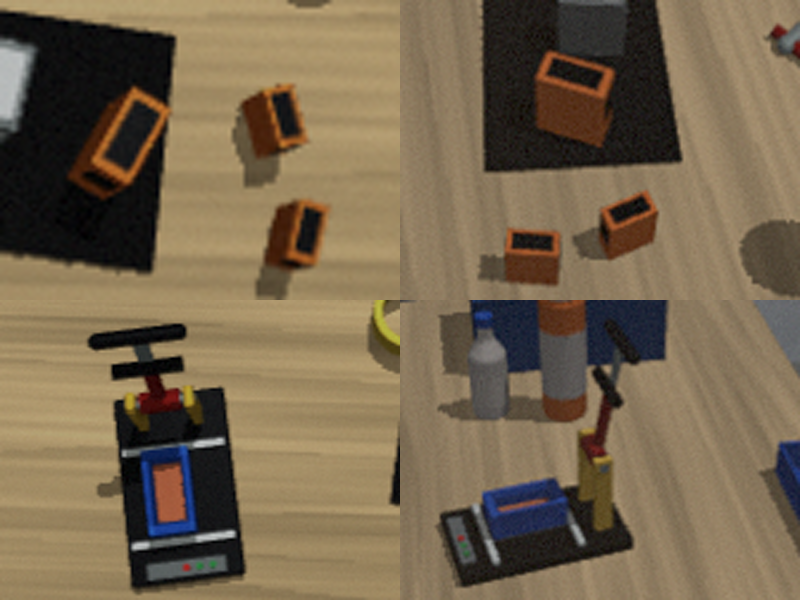

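```bash
cat > fit.py <<'E'
from h import *
from scipy.optimize import minimize
def box(p,dx,dy,z0,z1,off=(0,0)):
    c,s=np.cos(p[2]),np.sin(p[2])
    return [[p[0]+c*x-s*y,p[1]+s*x+c*y,z] for x in(off[0]-dx/2,off[0]+dx/2) for y in(off[1]-dy/2,off[1]+dy/2) for z in(z0,z1)]
U=6
def poly(pts,w):
    h=cv2.convexHull(((np.array(pts)-w[:2]+.5)*U).astype(np.float32)).astype(np.float32)
    m=np.zeros(((w[3]-w[1])*U,(w[2]-w[0])*U),np.uint8)
    cv2.fillConvexPoly(m,np.round(h*16).astype(int),1,shift=4);return m
def hullmask(f,w,cond):
    a=f["pixels"][w[1]:w[3],w[0]:w[2]].astype(int);m=cond(a).astype(np.uint8)
    n,l,st,_=cv2.connectedComponentsWithStats(m);k=1+np.argmax(st[1:,4]);m=(l==k).astype(np.uint8)
    m=cv2.resize(m,None,fx=U,fy=U,interpolation=cv2.INTER_NEAREST)
    h=cv2.convexHull(np.argwhere(m)[:,::-1].astype(np.int32));o=np.zeros_like(m);cv2.fillConvexPoly(o,h,1);return o
orange=lambda a:(a[...,0]>1.6*a[...,2])&(a[...,0]>1.5*a[...,1])&(a[...,0]>45)
blue=lambda a:(a[...,2]>1.5*a[...,0])&(a[...,2]>45)
def fit(views,model,p0,step):
    def cost(p):
        c=0
        for f,w,m in views:
            q=poly(proj(f,model(p)),w);c+=1-(q&m).sum()/(q|m).sum()
        return c
    p0=np.array(p0,float)
    r=minimize(cost,p0,method="Nelder-Mead",options=dict(initial_simplex=np.vstack([p0]+[p0+np.eye(len(p0))[i]*step[i] for i in range(len(p0))])))
    return r.x,r.fun
E
python3 - <<'E'
from fit import *
import pickle
F=pickle.load(open("F0.pkl","rb"));T,S=F["top"],F["side"]
tc=lambda c:(180+c[0]/2.381-.3,155+(c[1]-300)/2.381-.3)
b=[at_z(T,tc(c),.02) for c in((115,402),(222,388),(244,574),(133,588))]
for i in range(4):print(b[i].round(4),np.linalg.norm(b[i]-b[i-1]).round(4))
r=[at_z(T,tc(c),.062) for c in((141,450),(188,446),(196,530),(148,535))];print("rim",np.mean(r,0).round(4))
for i in range(4):print(r[i].round(4),np.linalg.norm(r[i]-r[i-1]).round(4))
p0=list(at_z(T,(428,220),.07)[:2]);
v=[]
for f,w in((T,(405,195,450,245)),(S,(290,290,345,345))):v.append((f,w,hullmask(f,w,orange)))
for y in(-1.2,-.5,.5,1.):print("pack",*fit(v,lambda p:box(p,.06,.03,.006,.081),p0+[y],[.01,.01,.2]))
for f,w,m in v: print(m.sum()/U/U)
v=[]
for f,w in((T,(225,205,275,265)),(S,(245,175,295,212))):v.append((f,w,hullmask(f,w,blue)))
c=np.mean(r,0)
d=np.mean([b[0]+b[1]-b[2]-b[3]],0);yaw=np.arctan2(d[1],d[0])
print("dock c",np.mean(b,0),"yaw",yaw)
print("nest",*fit(v,lambda p:box(p,.096,.052,.03,.062),[c[0],c[1],yaw],[.01,.01,.1]))
print("nestT",*fit(v[:1],lambda p:box(p,.096,.052,.03,.062),[c[0],c[1],yaw],[.01,.01,.1]))
E
```

```text
[0.5882 0.1949 0.02  ] 0.2168
[0.6087 0.0706 0.02  ] 0.126
[0.3935 0.0361 0.02  ] 0.2179
[0.374  0.1612 0.02  ] 0.1266
rim [0.4817 0.1219 0.062 ]
[0.5258 0.1548 0.062 ] 0.0957
[0.5319 0.1023 0.062 ] 0.0528
[0.4381 0.0888 0.062 ] 0.0948
[0.431  0.1416 0.062 ] 0.0533
pack [ 0.53563627 -0.34432484 -0.50176158] 0.15352138694287154
pack [ 0.53575386 -0.34423049 -0.50421649] 0.1538039044072983
pack [ 0.53567691 -0.34452837 -0.50792625] 0.15345751661668527
pack [ 0.53565582 -0.34426808 -0.50249459] 0.15388157160535743
432.5
910.4166666666666
dock c [0.49109431 0.11569736 0.02      ] yaw 0.15726766360967429
nest [0.48122743 0.12279765 0.14023068] 0.1481632314333855
nestT [0.48225436 0.12390773 0.13679607] 0.06030709138662538
```

```bash
cat >> h.py <<'E'
def go(pos,ydeg,base=None):
    s=robot.get_state();p=np.array(s["tcp_pos"]) if base is None else base
    R=Rn.from_quat(s["ee_rot"]).as_matrix()
    y=np.array([np.cos(np.radians(ydeg)),np.sin(np.radians(ydeg)),0]);z=np.array([0,0,-1.]);G=np.c_[np.cross(y,z),y,z]
    if (R[:,1]@y)<0: G[:,:2]*=-1
    print("turn",Rn.from_matrix(R.T@G).as_rotvec(degrees=True).round(2),"shift",(R.T@(np.array(pos)-p)*1e3).round(1))
E
python3 - <<'E'
from h import *
import pickle
T=pickle.load(open("F0.pkl","rb"))["top"]
print("grey",at_z(T,(397,200),.081),"coupl",at_z(T,(365,217),.06))
go([.5357,-.3443,.15],61.2)
E
```

```text
grey [ 0.58284784 -0.2645951   0.081     ] coupl [ 0.53808805 -0.18218812  0.06      ]
turn [ 9.000e-02 -4.000e-02  4.535e+01] shift [-415.4   66.8   80.6]
```

Request:
carry_out(
  steps=[
    [[0,0,6],[-40,6,5],55],
    [[0,0,12],[-80,13,12],55],
    [[0,0,18],[-120,19,20],55],
    [[0,0,24],[-158,25,30],55],
    [[0,0,30],[-196,31,40],55],
    [[0,0,36],[-234,37,50],55],
    [[0,0,42],[-272,44,60],55],
    [[0,0,45.3],[-310,50,68],55],
    [[0,0,45.3],[-348,56,75],55],
    [[0,0,45.3],[-386,62,80],55],
    [[0,0,45.3],[-415,67,80],55],
    [[0,0,45.3],[-415,67,80],55],
  ],
)

```text
time_s: 1.1
tcp_pos: [0.5391, -0.3416, 0.149]
ee_rot: [0.246, 0.969, 0.001, -0.001]
contact_force: [-1.0, -0.4, -0.8]
width: 0.647
```

```bash
python3 - <<'E'
from h import *
s=robot.get_state();print(s["tcp_pos"],s["width"],s["contact_force"])
go([.5357,-.3443,.05],61.2)
t=robot.grab_frame("top")["pixels"][:,:,::-1];a=robot.grab_frame("side")["pixels"][:,:,::-1]
r=lambda a:cv2.resize(a,(400,300),interpolation=cv2.INTER_CUBIC)
cv2.imwrite("pics/c2.png",np.hstack([r(t[185:260,375:475]),r(a[240:352,240:390])]))
E
```

```text
[ 0.53908416 -0.34160705  0.14895128] 0.6469564456539594 [-1.01840361 -0.42663697 -0.78306845]
turn [ 0.03 -0.13  0.29] shift [ 1.5 -4.  99. ]
```

View pics/c2.png

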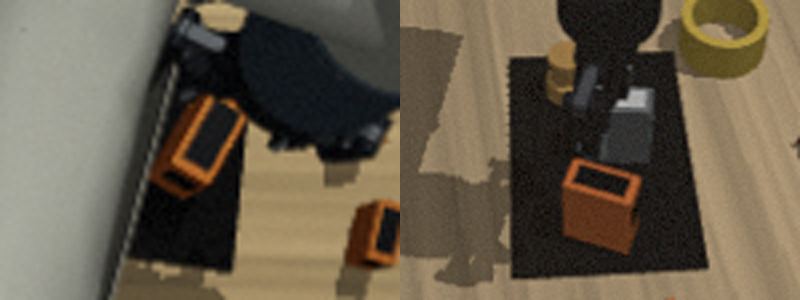

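The crop shows the largest pack at about (424,222) in the top view, with the jaws near it. I'll check the alignment by projecting the jaw tips and pack model into both pictures.

```bash
python3 - <<'E'
from fit import *
T,S=robot.grab_frame("top"),robot.grab_frame("side")
s=robot.get_state();p=s["tcp_pos"];R=Rn.from_quat(s["ee_rot"]).as_matrix()
out=[]
for f,(x0,y0,x1,y1) in((T,(375,165,475,265)),(S,(240,210,390,360))):
    im=cv2.resize(f["pixels"][y0:y1,x0:x1,::-1],(400,400),interpolation=cv2.INTER_CUBIC);k=400/(x1-x0)
    for P,c in((box([.5357,-.3443,-.503],.06,.03,.006,.081),(0,255,0)),([p+R[:,1]*.0285,p-R[:,1]*.0285,p+R[:,1]*.0285-R[:,2]*.05,p-R[:,1]*.0285-R[:,2]*.05],(255,255,0))):
        for q in proj(f,P): cv2.circle(im,tuple(int(v) for v in ((q-[x0,y0]+.5)*k)),3,c,-1)
    out.append(im)
cv2.imwrite("pics/c3.png",np.hstack(out))
E
```

```text
(no output)
```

View pics/c3.png

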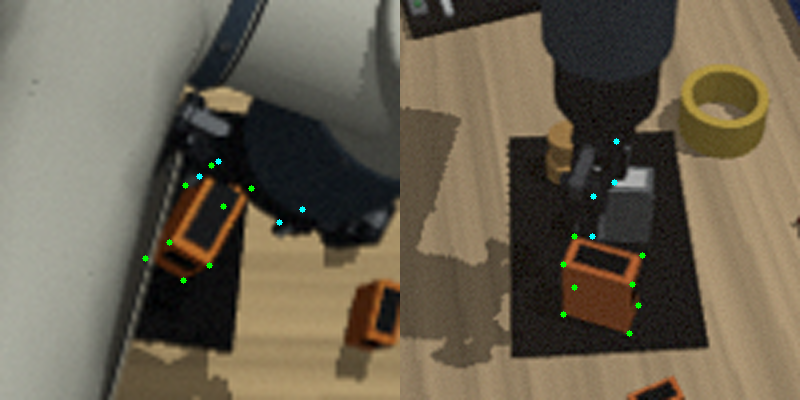

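The pack model lies on the pack in both pictures to about a pixel, apart from the corner the gripper hides in the top view. The jaws straddle it. I'll check for lag, then descend.

```bash
python3 - <<'E'
from h import *
go([.5357,-.3443,.05],61.2)
E
```

```text
turn [-0.01 -0.05  0.03] shift [ -0.6   1.1 101. ]
```

Request:
carry_out(
  steps=[
    [[0,0,0],[0,0,20],55],
    [[0,0,0],[0,0,45],55],
    [[0,0,0],[0,0,70],55],
    [[0,0,0],[0,0,88],55],
    [[0,0,0],[0,0,98],55],
    [[0,0,0],[0,0,100],55],
    [[0,0,0],[0,0,100],55],
    [[0,0,0],[0,0,100],28],
    [[0,0,0],[0,0,100],26],
    [[0,0,0],[0,0,100],24],
    [[0,0,0],[0,0,100],22],
    [[0,0,0],[0,0,100],20],
  ],
  grip_force=35,
)

```text
time_s: 2.3
tcp_pos: [0.5364, -0.3454, 0.0532]
ee_rot: [0.248, 0.969, -0.001, 0.002]
contact_force: [0.0, 0.7, 6.7]
width: 0.345
```

Request:
carry_out(
  steps=[
    [[0,0,0],[0,0,0],15],
    [[0,0,0],[0,0,0],15],
    [[0,0,0],[0,0,0],15],
    [[0,0,0],[0,0,-8],15],
    [[0,0,0],[0,0,-25],15],
    [[0,0,0],[0,0,-45],15],
    [[0,0,0],[0,0,-70],15],
    [[0,0,0],[0,0,-95],15],
    [[0,0,0],[0,0,-115],15],
    [[0,0,0],[0,0,-120],15],
    [[0,0,0],[0,0,-120],15],
    [[0,0,0],[0,0,-120],15],
  ],
)

```text
time_s: 3.3
tcp_pos: [0.535, -0.3442, 0.1702]
ee_rot: [0.248, 0.969, 0.001, -0.001]
contact_force: [1.1, -0.5, -1.7]
width: 0.347
```

```bash
python3 - <<'E'
from fit import *
S=robot.grab_frame("side");s=robot.get_state();p=s["tcp_pos"];print(p,s["width"],s["contact_force"])
# grip state: pack pose from side view
R=Rn.from_quat(s["ee_rot"]).as_matrix();yaw=np.arctan2(*R[[1,0],1])-np.pi/2
c=proj(S,[p+[0,0,-.02]])[0];print(c)
w=[int(c[0])-35,int(c[1])-45,int(c[0])+35,int(c[1])+45]
m=hullmask(S,w,orange)
zb=p[2]-.044
print(np.degrees(yaw),fit([(S,w,m)],lambda q:box([p[0]+np.cos(yaw)*q[0],p[1]+np.sin(yaw)*q[0],yaw],.06,.03,zb+q[1],zb+q[1]+.075),[0,0],[.01,.01]))
cv2.imwrite("pics/c4.png",cv2.resize(S["pixels"][w[1]-20:w[3],w[0]-10:w[2]+10,::-1],None,fx=5,fy=5,interpolation=cv2.INTER_CUBIC))
go([.4817,.1225,.17],99)
E
```

```text
[ 0.53461907 -0.34410836  0.16942821] 0.34634991973654083 [-0.34593352  0.01369076 -1.50002511]
[315.72002595 287.98614734]
-28.760701596373192 (array([-0.00130072, -0.00334474]), np.float64(0.12456108408978595))
turn [  0.09  -0.17 -37.76] shift [270.9 383.6   0.5]
```

View pics/c4.png

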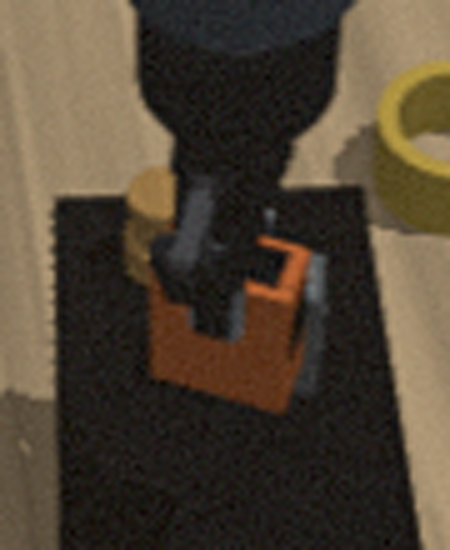

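The pack is held squarely in the jaws at 29.6 mm. Its underside is 47 mm below the TCP, by both the force record and the fit. Next I carry it to above the nest.

Request:
carry_out(
  steps=[
    [[0,0,0],[8,12,-3],15],
    [[0,0,-3],[25,36,-5],15],
    [[0,0,-8],[46,66,-5],15],
    [[0,0,-13],[69,97,-5],15],
    [[0,0,-18],[92,129,-5],15],
    [[0,0,-22],[115,161,-5],15],
    [[0,0,-26],[138,193,-5],15],
    [[0,0,-30],[161,225,-5],15],
    [[0,0,-34],[184,257,-5],15],
    [[0,0,-37.7],[205,289,-5],15],
    [[0,0,-37.7],[225,318,-5],15],
    [[0,0,-37.7],[243,344,-5],15],
  ],
)

```text
time_s: 4.35
tcp_pos: [0.4861, 0.0759, 0.1752]
ee_rot: [-0.079, 0.997, -0.0, -0.001]
contact_force: [0.9, -0.3, -1.9]
width: 0.344
```

Request:
carry_out(
  steps=[
    [[0,0,0],[15,15,2],15],
    [[0,0,0],[30,22,4],15],
    [[0,0,0],[40,26,5],15],
    [[0,0,0],[45,14,5],15],
    [[0,0,0],[45,14,5],15],
  ],
)

```text
time_s: 4.77
tcp_pos: [0.4398, 0.0792, 0.1709]
ee_rot: [-0.078, 0.997, -0.0, -0.001]
contact_force: [-0.0, -0.5, -0.0]
width: 0.345
```

```bash
python3 - <<'E'
from h import *
go([.4817,.1225,.17],99);s=robot.get_state();print(s["tcp_pos"],s["contact_force"],s["width"])
E
```

```text
turn [-0.04 -0.08 -0.03] shift [-48.2  36.3   0.8]
[0.43977759 0.07916614 0.170896  ] [-0.02417942 -0.46454635 -0.02154606] 0.3446345553730746
```

Request:
carry_out(
  steps=[
    [[0,0,0],[-10,8,0],15],
    [[0,0,0],[-25,19,0],15],
    [[0,0,0],[-40,30,10],15],
    [[0,0,0],[-48,36,20],15],
    [[0,0,0],[-48,36,20],15],
    [[0,0,0],[-48,36,20],15],
    [[0,0,0],[-48,36,20],15],
    [[0,0,0],[-48,36,20],15],
  ],
)

```text
time_s: 5.43
tcp_pos: [0.483, 0.1231, 0.1517]
ee_rot: [-0.078, 0.997, 0.0, 0.0]
contact_force: [-0.2, 0.3, -1.1]
width: 0.345
```

```bash
python3 - <<'E'
from fit import *
S,T=robot.grab_frame("side"),robot.grab_frame("top");s=robot.get_state();p=s["tcp_pos"];print(p,s["contact_force"])
R=Rn.from_quat(s["ee_rot"]).as_matrix();yaw=np.arctan2(*R[[1,0],1])-np.pi/2
out=[]
rim=box([.4817,.1225,.157],.096,.052,.062,.0621)
for f in(S,T):
    c=proj(f,[p+[0,0,-.04]])[0].astype(int);k=5
    x0,y0=c-40
    im=cv2.resize(f["pixels"][y0:y0+80,x0:x0+80,::-1],(400,400),interpolation=cv2.INTER_CUBIC)
    for P,col in((box([p[0],p[1],yaw],.06,.03,p[2]-.0472,p[2]+.0278),(0,255,0)),(rim,(255,255,0))):
        for q in proj(f,P): cv2.circle(im,tuple(int(v) for v in ((q-[x0,y0]+.5)*k)),2,col,-1)
    out.append(im)
cv2.imwrite("pics/c5.png",np.hstack(out))
E
```

```text
[0.48302523 0.12325437 0.15186912] [ 0.21012118  0.02968873 -1.12366166]
```

View pics/c5.png

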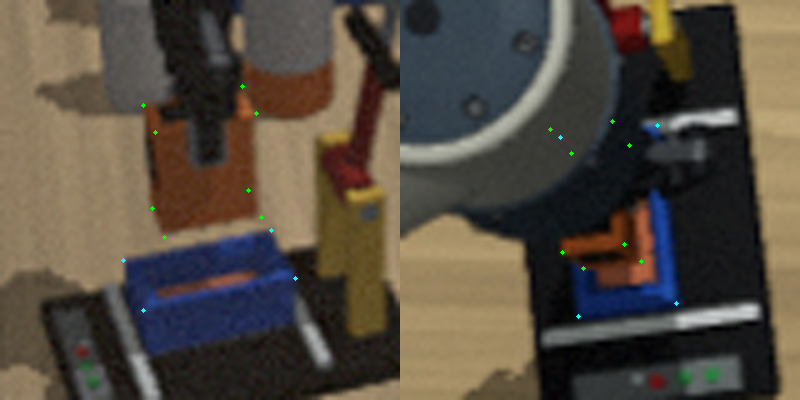

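The side view shows the pack over the nest. The predicted rim corners sit on the blue rim in both pictures, at (143,308) and (295,278) in the crop. The pack sits about 3 mm toward the handle end, so I shift it 2 mm and descend gently.

Request:
carry_out(
  steps=[
    [[0,0,0],[-2,0,8],15],
    [[0,0,0],[-2,0,18],15],
    [[0,0,0],[-2,0,26],15],
    [[0,0,0],[-2,0,32],15],
    [[0,0,0],[-2,0,36],15],
    [[0,0,0],[-2,0,38],15],
    [[0,0,0],[-2,0,38],15],
    [[0,0,0],[-2,0,38],15],
  ],
)

```text
time_s: 6.2
tcp_pos: [0.4852, 0.1239, 0.1134]
ee_rot: [-0.078, 0.997, -0.0, 0.0]
contact_force: [-0.4, 0.1, -1.5]
width: 0.346
```

Request:
carry_out(
  steps=[
    [[0,0,0],[0,0,1],15],
    [[0,0,0],[0,0,2],15],
    [[0,0,0],[0,0,3],15],
    [[0,0,0],[0,0,4],15],
    [[0,0,0],[0,0,5],15],
    [[0,0,0],[0,0,6],15],
    [[0,0,0],[0,0,7],15],
    [[0,0,0],[0,0,7],15],
  ],
)

```text
time_s: 6.87
tcp_pos: [0.4848, 0.1238, 0.106]
ee_rot: [-0.078, 0.997, -0.0, -0.0]
contact_force: [0.3, 0.4, -1.5]
width: 0.351
```

Request:
carry_out(
  steps=[
    [[0,0,0],[0,0,1],15],
    [[0,0,0],[0,0,2],15],
    [[0,0,0],[0,0,3],15],
    [[0,0,0],[0,0,4],15],
    [[0,0,0],[0,0,5],15],
    [[0,0,0],[0,0,6],15],
    [[0,0,0],[0,0,7],15],
    [[0,0,0],[0,0,7],15],
  ],
)

```text
time_s: 7.53
tcp_pos: [0.4848, 0.1238, 0.099]
ee_rot: [-0.078, 0.997, -0.0, -0.0]
contact_force: [-0.3, 0.2, -1.0]
width: 0.342
```

Request:
carry_out(
  steps=[
    [[0,0,0],[0,0,1],15],
    [[0,0,0],[0,0,2],15],
    [[0,0,0],[0,0,3],15],
    [[0,0,0],[0,0,4],15],
    [[0,0,0],[0,0,5],15],
    [[0,0,0],[0,0,6],15],
    [[0,0,0],[0,0,6],15],
    [[0,0,0],[0,0,6],15],
  ],
)

```text
time_s: 8.2
tcp_pos: [0.485, 0.1238, 0.0932]
ee_rot: [-0.078, 0.997, -0.0, -0.0]
contact_force: [-1.0, 0.4, -0.7]
width: 0.346
```

Now in the pocket, with the underside at about 46 mm. I'll go on to the plate.

Request:
carry_out(
  steps=[
    [[0,0,0],[0,0,1],15],
    [[0,0,0],[0,0,2],15],
    [[0,0,0],[0,0,3],15],
    [[0,0,0],[0,0,4],15],
    [[0,0,0],[0,0,4.5],15],
    [[0,0,0],[0,0,4.5],15],
    [[0,0,0],[0,0,4.5],15],
  ],
)

```text
time_s: 8.78
tcp_pos: [0.485, 0.1238, 0.0888]
ee_rot: [-0.078, 0.997, -0.0, -0.0]
contact_force: [-0.2, -0.6, -0.7]
width: 0.343
```

Request:
carry_out(
  steps=[
    [[0,0,0],[0,0,0.5],15],
    [[0,0,0],[0,0,1],15],
    [[0,0,0],[0,0,1],15],
    [[0,0,0],[0,0,1],15],
  ],
)

```text
time_s: 9.12
tcp_pos: [0.485, 0.1238, 0.0877]
ee_rot: [-0.078, 0.997, -0.0, -0.0]
contact_force: [0.1, 0.4, -0.9]
width: 0.346
```

Request:
carry_out(
  steps=[
    [[0,0,0],[0,0,0.5],15],
    [[0,0,0],[0,0,0.8],15],
    [[0,0,0],[0,0,0.8],15],
    [[0,0,0],[0,0,0.8],15],
  ],
)

```text
time_s: 9.45
tcp_pos: [0.4851, 0.1239, 0.0872]
ee_rot: [-0.078, 0.997, 0.0, 0.0]
contact_force: [-0.6, 0.3, 1.0]
width: 0.348
```

Request:
carry_out(
  steps=[
    [[0,0,0],[0,0,0.5],15],
    [[0,0,0],[0,0,0.8],15],
    [[0,0,0],[0,0,0.8],15],
    [[0,0,0],[0,0,0.8],15],
  ],
)

```text
time_s: 9.78
tcp_pos: [0.4851, 0.1239, 0.0864]
ee_rot: [-0.078, 0.997, 0.0, 0.0]
contact_force: [-1.0, 0.5, 1.5]
width: 0.346
```

The plate is felt at TCP 87.2 mm, which puts the underside at 40.0 mm as expected. Now release and rise.

Request:
carry_out(
  steps=[
    [[0,0,0],[0,0,0],32],
    [[0,0,0],[0,0,0],36],
    [[0,0,0],[0,0,0],42],
    [[0,0,0],[0,0,0],50],
    [[0,0,0],[0,0,0],55],
    [[0,0,0],[0,0,-5],55],
    [[0,0,0],[0,0,-20],55],
    [[0,0,0],[0,0,-40],55],
    [[0,0,0],[0,0,-60],55],
    [[0,0,0],[0,0,-80],55],
    [[0,0,0],[0,0,-90],55],
    [[0,0,0],[0,0,-90],55],
  ],
)

```text
time_s: 10.78
tcp_pos: [0.4864, 0.1244, 0.1788]
ee_rot: [-0.078, 0.997, 0.001, 0.002]
contact_force: [-0.3, 0.5, 0.4]
width: 0.643
```

Request:
carry_out(
  steps=[
    [[0,0,0],[20,0,-30],55],
    [[0,0,0],[45,0,-70],30],
    [[0,0,0],[80,0,-110],10],
    [[0,0,0],[110,0,-140],0],
    [[0,0,0],[130,0,-150],0],
    [[0,0,0],[130,0,-150],0],
  ],
)

```text
time_s: 11.28
tcp_pos: [0.355, 0.103, 0.3314]
ee_rot: [-0.078, 0.997, 0.002, 0.005]
contact_force: [1.8, -0.2, -0.5]
width: 0.004
```

```bash
python3 - <<'E'
from fit import *
import pickle
S,T=robot.grab_frame("side"),robot.grab_frame("top");pickle.dump({"side":S,"top":T},open("F1.pkl","wb"))
s=robot.get_state();print(s["tcp_pos"],s["contact_force"],s["width"])
c=np.array([.4817,.1225,.157]);out=[]
def dk(x,y,z): return [c[0]+np.cos(c[2])*x-np.sin(c[2])*y,c[1]+np.sin(c[2])*x+np.cos(c[2])*y,z]
for f,(x0,y0,w) in((S,(220,105,120)),(T,(200,150,130))):
    im=cv2.resize(f["pixels"][y0:y0+w,x0:x0+w,::-1],(400,400),interpolation=cv2.INTER_CUBIC);k=400/w
    a=np.arange(1.7,2.06,.1)
    H=[dk((90-150*np.cos(t)+5*np.sin(t))/1e3,0,(115+150*np.sin(t)+5*np.cos(t))/1e3) for t in a]
    for P,col in((box([c[0],c[1],c[2]],.06,.03,.04,.115),(0,255,0)),(H,(255,255,0)),([dk(.09,.037,.115),dk(.09,-.037,.115)],(255,0,255))):
        for q in proj(f,P): cv2.circle(im,tuple(int(v) for v in ((q-[x0,y0]+.5)*k)),2,col,-1)
    out.append(im)
cv2.imwrite("pics/c6.png",np.hstack(out))
E
```

```text
[0.35597181 0.10389371 0.3265436 ] [ 0.96666185 -0.01973395 -0.75235018] -0.002113778808189413
```

View pics/c6.png

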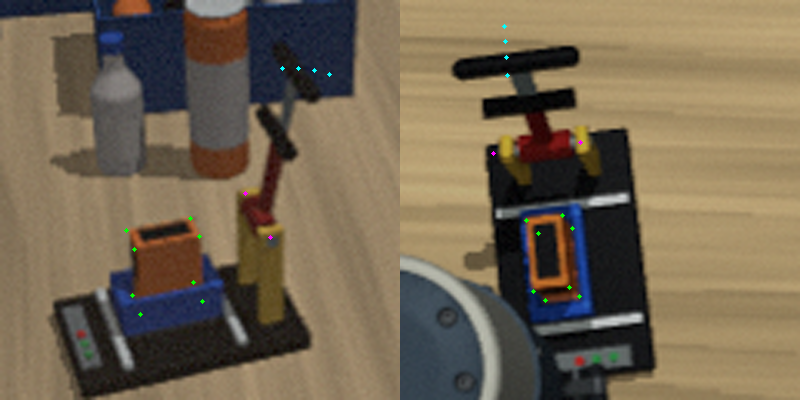

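The pack stands in the pocket, with its top at (165,228) in the side crop and copper visible around it in the top crop. The clamp bar is centred at (296,70) in the side crop and (516,62) in the top crop. I'll triangulate it and work out the clamp angle and the dock's y.

```bash
python3 - <<'E'
from fit import *
import pickle
F=pickle.load(open("F1.pkl","rb"));S,T=F["side"],F["top"]
def tri(a,b):
    o1,v1=ray(T,a);o2,v2=ray(S,b);A=np.c_[v1,-v2];k=np.linalg.lstsq(A,o2-o1,rcond=None)[0]
    P,Q=o1+k[0]*v1,o2+k[1]*v2;return (P+Q)/2,np.linalg.norm(P-Q)
tt=lambda x,y:(200+(x-400)/3.077-.3,150+y/3.077-.3);ss=lambda x,y:(220+x/3.333-.3,105+y/3.333-.3)
c=np.array([.4830,.1144]);yaw=.157;R=np.array([[np.cos(yaw),np.sin(yaw)],[-np.sin(yaw),np.cos(yaw)]])
for n,a,b in(("handle",(516,62),(296,70)),("rubber bar",(529,103),(277,133)),("cheekL",(507,146),(247,193)),("cheekR",(584,134),(271,234))):
    P,e=tri(tt(*a),ss(*b));d=R@(P[:2]-c);print(n,P.round(4),"err",e.round(4),"dock",d.round(4))
    if n=="handle": print("ang",[ (round(t,2),round((90-150*np.cos(t)+5*np.sin(t))/1e3,4),round((115+150*np.sin(t)+5*np.cos(t))/1e3,4)) for t in (1.7,1.75,1.8,1.85,1.9,1.95,2.0)])
E
```

```text
handle [0.6053 0.1342 0.2629] err 0.0006 dock [0.1239 0.0004]
ang [(1.7, np.float64(0.1143), np.float64(0.2631)), (1.75, np.float64(0.1217), np.float64(0.2617)), (1.8, np.float64(0.1289), np.float64(0.2599)), (1.85, np.float64(0.1361), np.float64(0.2578)), (1.9, np.float64(0.1432), np.float64(0.2553)), (1.95, np.float64(0.1502), np.float64(0.2525)), (2.0, np.float64(0.157), np.float64(0.2493))]
rubber bar [0.5882 0.1317 0.2033] err 0.0008 dock [0.1066 0.0006]
cheekL [0.567  0.1598 0.1239] err 0.0039 dock [0.09   0.0317]
cheekR [0.5793 0.0966 0.121 ] err 0.0047 dock [ 0.0923 -0.0327]
```

The handle agrees with the description: y = 0.4 mm, on the predicted arc, at a clamp angle of about 1.76. I'll go over behind the bar, 28 mm to one side of the arm, with the fingers shut.

```bash
cat >> h.py <<'E'
C=np.array([.4830,.1144]);W=.157;RD=np.array([[np.cos(W),np.sin(W)],[-np.sin(W),np.cos(W)]])
def dock(P): return np.r_[RD@(np.array(P)[:2]-C),P[2]]*1e3
def bar(a): return np.array([90-150*np.cos(a)+5*np.sin(a),0,115+150*np.sin(a)+5*np.cos(a)])
E
python3 - <<'E'
from h import *
s=robot.get_state();d=dock(s["tcp_pos"]);print("tcp dock",d)
def sh(t): e=np.array(t)-d; return (np.array([-e[0],e[1],-e[2]])).round(1)
print("above",sh([152,28,310]),"down",sh([152,28,253]))
st=bar(1.76)+[19,28,-10]
for a in np.arange(1.76,.80,-.08): e=bar(a)+[19,28,-10]-[152,28,253]; print(round(a,2),bar(a).round(0),np.array([-e[0],e[1],-e[2]]).round(1))
go([.5,.12,.3],99)
E
```

```text
tcp dock [-127.10856743    9.48452126  326.54360207]
above [-279.1   18.5   16.5] down [-279.1   18.5   73.5]
1.76 [123.   0. 261.] [9.9 0.  1.6]
1.68 [111.   0. 264.] [21.7  0.  -0.6]
1.6 [ 99.   0. 265.] [33.6  0.  -1.8]
1.52 [ 87.   0. 265.] [45.6  0.  -2.1]
1.44 [ 75.   0. 264.] [57.6  0.  -1.4]
1.36 [ 64.   0. 263.] [69.5  0.   0.3]
1.28 [ 52.   0. 260.] [81.2  0.   2.9]
1.2 [ 40.   0. 257.] [92.7  0.   6.4]
1.12 [ 29.   0. 252.] [103.9   0.   10.8]
1.04 [ 18.   0. 247.] [114.6   0.   16.1]
0.96 [  8.   0. 241.] [124.9   0.   22.3]
0.88 [ -2.   0. 234.] [134.7   0.   29.2]
turn [0.11 0.11 0.02] shift [-144.7   -6.7   26.8]
```

Request:
carry_out(
  steps=[
    [[0,0,0],[-15,2,0],0],
    [[0,0,0],[-40,5,0],0],
    [[0,0,0],[-68,8,0],0],
    [[0,0,0],[-98,11,0],0],
    [[0,0,0],[-128,14,0],0],
    [[0,0,0],[-158,16,0],0],
    [[0,0,0],[-188,18,0],0],
    [[0,0,0],[-218,18,0],0],
    [[0,0,0],[-246,18,0],0],
    [[0,0,0],[-268,18,0],0],
    [[0,0,0],[-279,18,0],0],
    [[0,0,0],[-279,18,0],0],
  ],
)

```text
time_s: 12.38
tcp_pos: [0.6314, 0.1649, 0.32]
ee_rot: [-0.077, 0.997, -0.001, -0.004]
contact_force: [-0.2, 0.2, -0.1]
width: 0.0
```

Request:
carry_out(
  steps=[
    [[0,0,0],[0,0,0],0],
    [[0,0,0],[0,0,10],0],
    [[0,0,0],[0,0,25],0],
    [[0,0,0],[0,0,45],0],
    [[0,0,0],[0,0,62],0],
    [[0,0,0],[0,0,73],0],
    [[0,0,0],[0,0,73],0],
    [[0,0,0],[0,0,73],0],
  ],
)

```text
time_s: 13.05
tcp_pos: [0.6286, 0.1644, 0.2531]
ee_rot: [-0.078, 0.997, -0.0, -0.001]
contact_force: [0.3, 1.2, 0.9]
width: -0.002
```

```bash
python3 - <<'E'
from h import *
s=robot.get_state();d=dock(s["tcp_pos"]);print("tcp dock",d,s["contact_force"])
go(s["tcp_pos"],99)
E
```

```text
tcp dock [151.6483703   26.65606091 253.05462571] [0.32019104 1.16802803 0.90075367]
turn [-0.03 -0.06 -0.04] shift [0. 0. 0.]
```

Behind the bar, with no contact. Next I pull it along the arc slowly, first in a short probe.

Request:
carry_out(
  steps=[
    [[0,0,0],[3,0,0],0],
    [[0,0,0],[6,0,0],0],
    [[0,0,0],[9,0,0],0],
    [[0,0,0],[12,0,0],0],
    [[0,0,0],[15,0,0],0],
    [[0,0,0],[18,0,0],0],
    [[0,0,0],[21,0,0],0],
  ],
)

```text
time_s: 13.63
tcp_pos: [0.6108, 0.1619, 0.256]
ee_rot: [-0.078, 0.997, 0.001, 0.004]
contact_force: [5.8, 1.0, 4.6]
width: -0.003
```

Request:
carry_out(
  steps=[
    [[0,0,0],[4,0,0],0],
    [[0,0,0],[8,0,-1],0],
    [[0,0,0],[12,0,-2],0],
    [[0,0,0],[16,0,-2],0],
    [[0,0,0],[20,0,-2],0],
    [[0,0,0],[24,0,-2],0],
    [[0,0,0],[28,0,-2],0],
    [[0,0,0],[32,0,-2],0],
    [[0,0,0],[36,0,-1],0],
    [[0,0,0],[40,0,-1],0],
    [[0,0,0],[44,0,-1],0],
    [[0,0,0],[48,0,0],0],
  ],
)

```text
time_s: 14.63
tcp_pos: [0.5609, 0.154, 0.2533]
ee_rot: [-0.078, 0.997, 0.0, 0.0]
contact_force: [3.3, -0.6, 4.0]
width: -0.002
```

Request:
carry_out(
  steps=[
    [[0,0,0],[4,0,1],0],
    [[0,0,0],[8,0,2],0],
    [[0,0,0],[12,0,3],0],
    [[0,0,0],[16,0,4],0],
    [[0,0,0],[20,0,5],0],
    [[0,0,0],[24,0,7],0],
    [[0,0,0],[28,0,8],0],
    [[0,0,0],[31,0,10],0],
    [[0,0,0],[34,0,11],0],
    [[0,0,0],[37,0,13],0],
    [[0,0,0],[40,0,14],0],
    [[0,0,0],[43,0,16],0],
  ],
)

```text
time_s: 15.63
tcp_pos: [0.5185, 0.1473, 0.237]
ee_rot: [-0.078, 0.997, -0.0, -0.0]
contact_force: [3.6, -0.1, 3.6]
width: 0.003
```

Request:
carry_out(
  steps=[
    [[0,0,0],[3,0,2],0],
    [[0,0,0],[6,0,4],0],
    [[0,0,0],[9,0,6],0],
    [[0,0,0],[12,0,8],0],
    [[0,0,0],[15,0,10],0],
    [[0,0,0],[18,0,12],0],
    [[0,0,0],[20,0,13],0],
    [[0,0,0],[22,0,15],0],
    [[0,0,0],[22,0,15],0],
  ],
)

```text
time_s: 16.38
tcp_pos: [0.4965, 0.1438, 0.2218]
ee_rot: [-0.078, 0.997, -0.0, -0.0]
contact_force: [3.5, 1.2, 0.7]
width: -0.001
```

Request:
carry_out(
  steps=[
    [[0,0,0],[3,0,2],0],
    [[0,0,0],[6,0,5],0],
    [[0,0,0],[9,0,7],0],
    [[0,0,0],[12,0,10],0],
    [[0,0,0],[15,0,13],0],
    [[0,0,0],[15,0,13],0],
    [[0,0,0],[11,0,11],0],
    [[0,0,0],[8,0,0],0],
    [[0,0,0],[8,-8,-20],0],
    [[0,0,0],[12,-18,-35],0],
    [[0,0,0],[22,-27,-38],0],
    [[0,0,0],[30,-27,-38],0],
  ],
)

```text
time_s: 17.38
tcp_pos: [0.4708, 0.1116, 0.2604]
ee_rot: [-0.077, 0.997, 0.0, -0.0]
contact_force: [0.1, -0.9, -1.2]
width: -0.004
```

```bash
python3 - <<'E'
from fit import *
S,T=robot.grab_frame("side"),robot.grab_frame("top")
s=robot.get_state();print(s["tcp_pos"],dock(s["tcp_pos"]),s["contact_force"])
out=[]
for f,(x0,y0,w) in((S,(220,105,120)),(T,(200,150,130))):
    im=cv2.resize(f["pixels"][y0:y0+w,x0:x0+w,::-1],(400,400),interpolation=cv2.INTER_CUBIC);k=400/w
    H=[np.r_[C+RD.T@(bar(a)[:2]/1e3)+RD.T@[0,y],bar(a)[2]/1e3] for a in(.65,.75,.85) for y in(-.048,.048)]
    for q in proj(f,H): cv2.circle(im,tuple(int(v) for v in ((q-[x0,y0]+.5)*k)),2,(255,255,0),-1)
    out.append(im)
cv2.imwrite("pics/c7.png",np.hstack(out))
E
```

```text
[0.46982624 0.11220355 0.25951118] [-1.33551562e+01 -1.09638560e-01  2.59511175e+02] [ 0.26922733  0.18690698 -0.28401308]
```

View pics/c7.png

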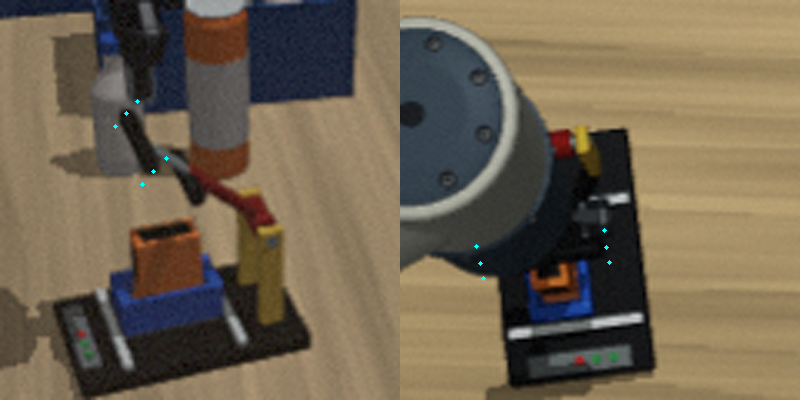

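The clamp stands at about 0.76 rad; the bar ends at (126,113) and (153,170) lie on the 0.75 model. The fingers are above it, and I now press down from the top along the arc.

Request:
carry_out(
  steps=[
    [[0,0,0],[3,0,10],0],
    [[0,0,0],[3,0,20],0],
    [[0,0,0],[3,0,26],0],
    [[0,0,0],[4,0,30],0],
    [[0,0,0],[6,0,33],0],
    [[0,0,0],[9,0,37],0],
    [[0,0,0],[11,0,40],0],
    [[0,0,0],[13,0,43],0],
    [[0,0,0],[16,0,46],0],
    [[0,0,0],[18,0,49],0],
    [[0,0,0],[20,0,52],0],
    [[0,0,0],[22,0,55],0],
  ],
)

```text
time_s: 18.48
tcp_pos: [0.448, 0.1088, 0.2062]
ee_rot: [-0.078, 0.997, -0.0, -0.001]
contact_force: [-11.8, 0.0, 14.6]
width: 0.006
```

Request:
carry_out(
  steps=[
    [[0,0,0],[2,0,3],0],
    [[0,0,0],[4,0,6],0],
    [[0,0,0],[6,0,9],0],
    [[0,0,0],[8,0,13],0],
    [[0,0,0],[9,0,16],0],
    [[0,0,0],[11,0,20],0],
    [[0,0,0],[13,0,23],0],
    [[0,0,0],[14,0,27],0],
  ],
)

```text
time_s: 19.15
tcp_pos: [0.4352, 0.1067, 0.1786]
ee_rot: [-0.078, 0.997, -0.0, -0.001]
contact_force: [-5.2, -0.8, 6.5]
width: 0.001
```

The force is pointing sideways more than expected, so I take one look before going on.

```bash
python3 - <<'E'
from fit import *
S=robot.grab_frame("side")
s=robot.get_state();print(s["tcp_pos"],dock(s["tcp_pos"]),s["contact_force"])
x0,y0,w=220,115,100
im=cv2.resize(S["pixels"][y0:y0+w,x0:x0+w,::-1],(700,700)[:2],interpolation=cv2.INTER_CUBIC)[:590];k=7
for a in(.3,.35,.4,.45):
    H=[np.r_[C+RD.T@(bar(a)[:2]/1e3)+RD.T@[0,y],bar(a)[2]/1e3] for y in(-.048,.048)]
    for q in proj(S,H): cv2.circle(im,tuple(int(v) for v in ((q-[x0,y0]+.5)*k)),3,(255,255,0),-1)
q=proj(S,[s["tcp_pos"]])[0];cv2.circle(im,tuple(int(v) for v in ((q-[x0,y0]+.5)*k)),3,(0,255,0),-1)
cv2.imwrite("pics/c8.png",im)
E
```

```text
[0.43483277 0.10661379 0.1777017 ] [-4.87922287e+01 -1.59221377e-01  1.77701700e+02] [-4.05738241 -0.51233786  4.66320344]
```

View pics/c8.png

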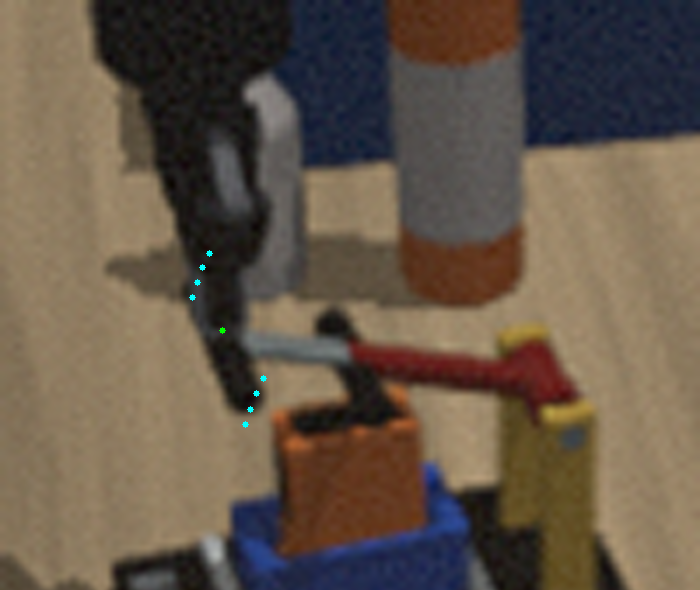

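The fingertips sit on top of the bar near (225,335), with the bar on the 0.33 to 0.35 model, and the rubber bar is closing on the pack. The sideways force is friction, so I'll ease the tool 2 mm more toward the handle end as I press on in small steps.

Request:
carry_out(
  steps=[
    [[0,0,0],[2,0,2],0],
    [[0,0,0],[4,0,5],0],
    [[0,0,0],[5,0,8],0],
    [[0,0,0],[6.5,0,11],0],
    [[0,0,0],[7.5,0,14],0],
    [[0,0,0],[8.5,0,17],0],
  ],
)

```text
time_s: 19.7
tcp_pos: [0.4282, 0.1058, 0.1612]
ee_rot: [-0.078, 0.997, 0.0, 0.001]
contact_force: [2.5, -0.2, 4.2]
width: 0.002
```

Request:
carry_out(
  steps=[
    [[0,0,0],[1,0,2],0],
    [[0,0,0],[1.5,0,4],0],
    [[0,0,0],[2,0,6],0],
    [[0,0,0],[2.5,0,8],0],
    [[0,0,0],[3,0,10],0],
  ],
)

```text
time_s: 20.12
tcp_pos: [0.4248, 0.1054, 0.1511]
ee_rot: [-0.078, 0.997, 0.0, 0.0]
contact_force: [2.3, -0.7, 3.3]
width: -0.002
```

Request:
carry_out(
  steps=[
    [[0,0,0],[0.5,0,2],0],
    [[0,0,0],[0.5,0,4],0],
    [[0,0,0],[1,0,6],0],
    [[0,0,0],[1,0,8],0],
    [[0,0,0],[1,0,10],0],
    [[0,0,0],[1,0,12],0],
  ],
)

```text
time_s: 20.62
tcp_pos: [0.4225, 0.1049, 0.1386]
ee_rot: [-0.078, 0.997, -0.0, -0.001]
contact_force: [-2.3, -0.1, 6.3]
width: -0.004
```

Request:
carry_out(
  steps=[
    [[0,0,0],[0,0,1.5],0],
    [[0,0,0],[0,0,3],0],
    [[0,0,0],[0,0,4.5],0],
    [[0,0,0],[0,0,6],0],
    [[0,0,0],[0,0,7],0],
    [[0,0,0],[0,0,8],0],
  ],
)

```text
time_s: 21.12
tcp_pos: [0.4216, 0.1046, 0.1303]
ee_rot: [-0.078, 0.997, -0.0, -0.002]
contact_force: [-5.6, 0.2, 6.9]
width: -0.0
```

Request:
carry_out(
  steps=[
    [[0,0,0],[0.5,0,1],0],
    [[0,0,0],[1,0,2],0],
    [[0,0,0],[1,0,3],0],
    [[0,0,0],[1,0,3],0],
  ],
)

```text
time_s: 21.45
tcp_pos: [0.4212, 0.1046, 0.1276]
ee_rot: [-0.078, 0.997, -0.0, -0.002]
contact_force: [-3.6, 0.4, 7.5]
width: -0.006
```

Request:
carry_out(
  steps=[
    [[0,0,0],[0,0,0.7],0],
    [[0,0,0],[0,0,1.4],0],
    [[0,0,0],[0,0,1.4],0],
  ],
)

```text
time_s: 21.7
tcp_pos: [0.4212, 0.1046, 0.1263]
ee_rot: [-0.078, 0.997, -0.0, -0.002]
contact_force: [-4.4, 1.0, 6.4]
width: -0.002
```

Request:
carry_out(
  steps=[
    [[0,0,0],[0,0,0.5],0],
    [[0,0,0],[0,0,1],0],
    [[0,0,0],[0,0,1],0],
    [[0,0,0],[0,0,1],0],
  ],
)

```text
time_s: 22.03
tcp_pos: [0.4211, 0.1046, 0.1255]
ee_rot: [-0.078, 0.997, -0.0, -0.002]
contact_force: [-4.7, 0.3, 8.3]
width: -0.003
```

Request:
carry_out(
  steps=[
    [[0,0,0],[0,0,0.5],0],
    [[0,0,0],[0,0,1],0],
    [[0,0,0],[0,0,1],0],
    [[0,0,0],[0,0,1],0],
  ],
)

```text
time_s: 22.37
tcp_pos: [0.4211, 0.1046, 0.1248]
ee_rot: [-0.078, 0.997, -0.0, -0.002]
contact_force: [-6.7, -0.1, 10.9]
width: -0.0
```

Request:
carry_out(
  steps=[
    [[0,0,0],[0.5,0,0.5],0],
    [[0,0,0],[0.5,0,1],0],
    [[0,0,0],[0.5,0,1],0],
    [[0,0,0],[0.5,0,1],0],
  ],
)

```text
time_s: 22.7
tcp_pos: [0.421, 0.1046, 0.1242]
ee_rot: [-0.078, 0.997, -0.0, -0.001]
contact_force: [-5.5, -0.7, 13.0]
width: 0.002
```

Request:
carry_out(
  steps=[
    [[0,0,0],[0,0,0.4],0],
    [[0,0,0],[0,0,0.8],0],
    [[0,0,0],[0,0,0.8],0],
    [[0,0,0],[0,0,0.8],0],
  ],
)

```text
time_s: 23.03
tcp_pos: [0.421, 0.1046, 0.1236]
ee_rot: [-0.078, 0.997, -0.0, -0.001]
contact_force: [-6.9, -0.0, 15.5]
width: 0.0
```

The force now climbs at 4 N/mm, so the clamp is on its stop; the tip height matches angle 0 within 0.5 mm. Lift off and check.

Request:
carry_out(
  steps=[
    [[0,0,0],[0,0,-2],0],
    [[0,0,0],[0,0,-6],0],
    [[0,0,0],[0,0,-15],0],
    [[0,0,0],[5,0,-35],0],
    [[0,0,0],[20,0,-65],0],
    [[0,0,0],[40,0,-100],0],
    [[0,0,0],[60,0,-130],0],
    [[0,0,0],[75,0,-145],0],
    [[0,0,0],[75,0,-145],0],
    [[0,0,0],[75,0,-145],0],
  ],
)

```text
time_s: 23.87
tcp_pos: [0.3476, 0.0934, 0.2686]
ee_rot: [-0.078, 0.997, 0.001, 0.001]
contact_force: [-0.1, 0.0, -1.4]
width: -0.001
```

```bash
python3 - <<'E'
from fit import *
S,T=robot.grab_frame("side"),robot.grab_frame("top")
s=robot.get_state();print(s["tcp_pos"],s["contact_force"],s["time_s"])
out=[]
for f,(x0,y0,w) in((S,(225,130,100)),(T,(215,170,100))):
    im=cv2.resize(f["pixels"][y0:y0+w,x0:x0+w,::-1],(400,400),interpolation=cv2.INTER_CUBIC);k=4
    for a,c in((0,(255,255,0)),(.07,(0,255,0))):
        H=[np.r_[C+RD.T@(bar(a)[:2]/1e3)+RD.T@[0,y],bar(a)[2]/1e3] for y in(-.048,.048)]
        for q in proj(f,H): cv2.circle(im,tuple(int(v) for v in ((q-[x0,y0]+.5)*k)),2,c,-1)
    out.append(im)
cv2.imwrite("pics/c9.png",cv2.resize(np.hstack(out),(800,400)))
E
```

```text
[0.34759967 0.09309284 0.26687704] [ 0.25224499 -0.30114195 -0.31425919] 23.9667
```

View pics/c9.png

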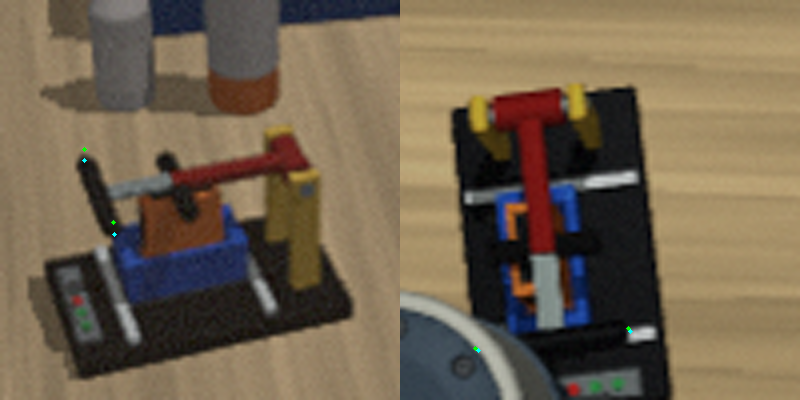

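The side crop shows the bar ends at about (84,158) and (110,233), on the angle-0 model. The rubber bar is on the pack and the pack is down in the nest. I'm handing in.

```bash
python3 -c "
from cell import robot
print(robot.hand_in())"
```

```text
the job is handed in; nothing more can be done
None
```

The pack is in the pocket with the clamp closed on it, and I handed the job in at about 24 s. The hand-in gives no verdict.

- **Pack:** I picked up the large orange pack from the mat and lowered it into the pocket. It met the plate with its underside at about 40 mm, with under 2 N, and I released it there. I did not measure its final driven height of 68.5 mm directly.
- **Clamp:** I pulled it over from about 1.76 to 0.76 rad from behind, then pressed it down from the top. At the end the force rose at about 4 N per mm, to 15.5 N upward (about 17 N in all), so it was on its stop.
- **Last picture:** The bar lies on the fully closed position to within about a pixel, with its rubber bar on the pack. The robot was clear and touching nothing.
- **What disagreed:** During the first push from above, the force had a sideways part, about 19 N in all, which I put down to friction. That was above the 5 to 8 N expected but below the 25 N limit. It fell to about 5 N after I moved the tool 2 mm, though some sideways force (4 to 7 N) came back near the end. I only read forces at the end of each move, so a brief higher peak could have gone unseen.

I saw no contact with anything else on the bench, but I did not re-check where each item stood.

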